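# Sweep leftover nuts off a chassis into the scrap bin

### The job

Three leftover hex nuts lie on top of the flat metal chassis. Sweep them across the top with the fingertips and over the edge into the open bin that stands against one side of the chassis; push them only, do not pick them up. Leave the upright capacitor that stands among them, and the tape roll and bit case on the closed box opposite, where they are.

Things in the scene. Friction and masses are not known exactly. Their poses are not given: they have to be found in the camera images.
- chassis: Fixed flat dark grey metal chassis block, 280 mm along own x, 260 mm along own y, 60 mm high. Origin: centre of its underside; x points away from the robot (yaw up to 0.2 rad), z up. Flat top without rim: parts slide off its edges (own y = +-130 mm). Fixed along the top's far edge, from own x = 99 mm outwards, are grey terminal blocks (26 mm tall) and a black relay (36 mm tall).
- bin: Fixed open-topped bare steel bin, outside 280 x 120 x 52 mm, walls 3 mm, standing on the bench 2 mm from one long edge of the chassis (own y = +130 or -130 mm of the chassis, the side changes), its axes parallel to the chassis. Its rim is 8 mm below the chassis top. Origin: centre of its underside.
- junction_box: Fixed closed grey junction box with a flat white lid, 280 x 120 x 52 mm, against the opposite edge of the chassis from the bin, likewise 2 mm off. Origin: centre of its underside.
- nut0: Loose steel hex nut, 24 mm across flats (28 mm over corners), 13 mm high, about 33 g, lying flat on the chassis top. Origin: its centre, 6.5 mm above the chassis top; z is the hole's axis. To be swept into the bin; the three nuts are alike.
- nut1: Loose steel hex nut, 24 mm across flats (28 mm over corners), 13 mm high, about 33 g, lying flat on the chassis top. Origin: its centre, 6.5 mm above the chassis top; z is the hole's axis. To be swept into the bin; the three nuts are alike.
- nut2: Loose steel hex nut, 24 mm across flats (28 mm over corners), 13 mm high, about 33 g, lying flat on the chassis top. Origin: its centre, 6.5 mm above the chassis top; z is the hole's axis. To be swept into the bin; the three nuts are alike.
- capacitor: Loose silvery round capacitor standing upright on the chassis top among the nuts, 25 mm diameter, 38 mm high, 30 g. Origin: centre of its underside. Leave it. It and the nuts lie one each near chassis own x = -100, -50, 0 and 50 mm (within 6 mm), in any order, and within 55 mm of the chassis's middle along own y.
- tape_roll: Loose black roll of tape lying flat on the junction box's lid, 72 mm diameter, 19 mm high. Origin: centre of its underside. Leave it.
- bit_case: Loose grey screwdriver-bit case lying flat on the junction box's lid, 70 x 40 x 18 mm. Origin: centre of its underside. Leave it.
Mind the look-alikes: they are no part of the job. Leave any black or blue look-alike of the nut1 alone.

How it is judged:
At the end, for the whole second after the job is handed in: All three nuts lie at rest inside the bin, below its rim (centres under 45 mm above the bench). The capacitor stands upright and it, the tape roll and the bit case are within 15 mm of where they were (x of nut0 in the frame of bin between -0.14 and 0.14 m and y of nut0 in the frame of bin between -0.06 and 0.06 m and height (world z) of each of nut0, nut1, nut2 below 0.045 m and linear speed of each of nut0, nut1, nut2 below 0.03 m/s and x of nut1 in the frame of bin between -0.14 and 0.14 m and y of nut1 in the frame of bin between -0.06 and 0.06 m and x of nut2 in the frame of bin between -0.14 and 0.14 m and y of nut2 in the frame of bin between -0.06 and 0.06 m and distance of each of capacitor, tape_roll, bit_case from where it was at the start of the episode below 0.015 m and angle between capacitor's own z axis and vertical below 0.2 rad); the robot touches nothing.
It fails at once if a nut is picked up (its centre rises more than 14 mm above where it lies on the chassis) (height (world z) of any of nut0, nut1, nut2 above 0.0805 m).
It fails at once if the capacitor is pushed more than 15 mm, tipped or lifted (distance of capacitor from where it was at the start of the episode above 0.015 m or angle between capacitor's own z axis and vertical above 0.4 rad).
It fails at once if the tape roll or the bit case is moved more than 15 mm (distance of any of tape_roll, bit_case from where it was at the start of the episode above 0.015 m).
It also fails if it takes over 51 s, if anything falls off the work surface, if the arm or the gripper's body presses on something with over 40 N, if the wrist force passes 120 N, or if a joint passes its speed limit or range.

### The arm

A 6-joint arm with a two-finger parallel gripper is mounted at the origin on the work surface. World frame = base frame: x ahead of the robot, y to its left, z up, the work surface at z = 0. Lengths are in m, angles in rad, forces in N, time in s.
With the tool pointing down it reaches from about 0.35 to 0.85 m from the base axis. Payload 8.1 kg.
Tool frame: the origin (TCP) lies midway between the tips of the shut fingers; the grasp point (between the pads) lies 19 mm behind it; z points along the fingers, y is the direction in which the jaws open and shut (so a half turn about z gives the same grasp; the last joint's range is limited). The gripper opens to 93 mm and grips with 3 to 60 N. Pads are 15 mm wide; open, the fingers measure 128 mm over their backs; the gripper's body (75 mm by 188 mm) begins 65 mm behind the grasp point.
Start: joints at [1.061, 0.13, 1.488, -0, 1.523, -0.085], TCP at [0.247, 0.547, 0.219] pointing down, gripper open.
Joint ranges: [-2.96, 2.96], [-0.89, 2.26], [0.02, 2.5], [-1.34, 4.48], [0, 2.73], [-2.66, 2.66]. Speed limits (rad/s): [2.39, 2.39, 2.79, 3.14, 3.14, 3.14].

### API

Orientations are given as a rotation vector (axis times angle).
In Python, from plant import robot, optics, ticket gives the robot as it stands.
- The arm moves only by the tool send_rows, never from a script. Its argument "targets" is a list of rows, each a list of 3 entries, a list of its own where there are three numbers: the opening, from -1 (shut) to 1 (fully open), then the shift along the tool's x, y, z in mm, then the turn about the tool's z in rad. A call has 1 to 12 rows; each row shifts and turns the commanded pose from where the row before left it, along the tool's axes as they then stand; what a row does not reach is not made up. A row lasts 1/10 s, in which the tool goes at most 50 mm and 8.59 degrees, less where a joint would pass 70% of its speed; a pose out of reach is approached as far as the arm can. A call with a gripper value outside its range is refused whole. The fingers move at their own pace and stop on an object; "newtons" is the grip in N (left out, the last holds). Time passes only in rows, so rows that do not move let the fingers close. It gives the time, the measured TCP pose, the force and the opening at its end, in the units of the state.
- robot.read_state(): the state, without advancing time (a new reading comes with each control period).
- optics.read_camera(name): name is "side" or "top" or "wrist"; returns a dict with "color" (384x512x3 uint8, red, green, blue), "K" (3x3 intrinsics, pixels), "position" and "orientation" of the camera in the world. Camera axes: x right, y up, looking along -z (the intrinsics and any distortion apply to the point x, -y, -z); pixel columns grow to the right and rows downward; lengths in m; the calibration is good to about 2 mm. A picture is of the moment at which its call begins. There is no depth.
- ticket.close_job(): hands the job in, once; it reports no verdict.
Trained networks look in the newest picture that a camera, given by its name, has taken for a name from the list of things; names that differ only in an ending like _2 or _b are one class to them, and where a whole thing is asked for, a point or a joint stands for the part that bears it (a point fixed in the world has none). Each returns a list of dicts, best first, with "confidence" (0 to 1); they miss things now and then, are a little off and sometimes report something else, mostly with a low value. They report only what shows in the picture. A call takes as long as a camera call. They do not tell look-alikes from the thing itself.
- optics.cut_out(camera, name): "region" (384x512 bool, what is visible of it) and "point" ([column, row] in pixels, amid what is visible of it).
The state is a dict: "t": time; "q": joint angles; "dq": joint speeds; "joint_torque": joint torques, N m; "tool_pos": TCP position; "orientation": TCP orientation; "force": force on the tool from outside, world axes, zero at the start; "wrist_torque": the same for the moment, N m; "opening": finger opening in m.
Only numpy, scipy, OpenCV 4.12 (cv2) and the standard library are available. Lean on these libraries where they do the work, as an engineer would, in place of code of your own. Each camera call takes 0.05 s, during which the arm holds its last target.

## Working session

There is one attempt and no reset: what is moved stays moved. The work goes in short steps, Python scripts to look and compute and a tool call to move; the robot and the scene stay as the last step left them, time stands still between calls to the robot, and variables do not carry over. Pictures are saved under pics/ and viewed, and the job is handed in when it is done.

Besides the shell and the picture viewer there is one more tool, called after "Call:" as name(argument=value, ...), one argument or row to a line, values as JSON. send_rows: Moves the arm, as the interface text tells. Its arguments: {"type":"object","properties":{"targets":{"type":"array","items":{"type":"array"}},"newtons":{"type":"number"}},"required":["targets"]}

```bash
ls; mkdir -p pics; python3 - <<'E'
from plant import robot, optics, ticket
import cv2,numpy as np
print(robot.read_state())
for n in ["top","side"]:
    c=optics.read_camera(n); print(n,c["K"],c["position"],c["orientation"],[k for k in c])
    cv2.imwrite(f"pics/{n}0.png",c["color"][:,:,::-1])
    for o in ["nut0","capacitor","tape_roll","bit_case","bin","chassis","junction_box"]:
        print(o,[(round(d["confidence"],2),np.round(d["point"],1).tolist(),int(d["region"].sum())) for d in optics.cut_out(n,o)])
E
```

```text
pics
{'t': 0.0, 'q': array([ 1.06059118e+00,  1.31141709e-01,  1.48924554e+00, -1.38239702e-05,
        1.52297763e+00, -8.54361827e-02]), 'dq': array([-0.00100319,  0.00154105, -0.00027634, -0.00013767,  0.00126086,
       -0.00098772]), 'joint_torque': array([-1.83708202e-03, -5.59809959e+01, -4.91773939e+01,  7.66518968e-02,
        3.49055976e-02, -1.60536720e-04]), 'tool_pos': array([0.24700227, 0.54619943, 0.21761758]), 'orientation': array([-6.62112618e-01, -3.07050808e+00,  2.66720019e-03]), 'force': array([ 0.62968301, -0.57519671,  0.50457216]), 'wrist_torque': array([-1.27861033e-02,  1.05229457e-02,  9.23334600e-05]), 'opening': 0.09326955124739053}
top [[461.61009517   0.         253.69403248]
 [  0.         461.61009517 197.85642256]
 [  0.           0.           1.        ]] [0.34478182 0.006768   0.97231098] [ 0.17902681 -0.12973095 -1.54943574] ['color', 'K', 'position', 'orientation']
nut0 [(0.69, [256.4, 140.3], 45), (0.61, [276.9, 273.5], 36), (0.59, [284.0, 189.7], 35), (0.48, [286.3, 219.3], 88), (0.45, [233.1, 268.3], 20)]
capacitor [(0.69, [271.9, 165.5], 179)
[... 256 characters left out ...]
1, 211.8], 27)]
junction_box [(0.93, [185.5, 181.6], 6172)]
side [[379.05284478   0.         253.99907353]
 [  0.         379.05284478 191.75185841]
 [  0.           0.           1.        ]] [0.16954812 0.4592137  0.42476649] [ 0.45575944 -1.19036941 -2.20542283] ['color', 'K', 'position', 'orientation']
nut0 [(0.69, [216.1, 171.4], 155), (0.66, [293.1, 186.9], 171), (0.55, [316.8, 267.9], 245), (0.45, [271.7, 175.6], 114), (0.23, [254.7, 185.9], 12854)]
capacitor [(0.67, [241.8, 164.7], 280)]
tape_roll [(0.86, [217.2, 246.5], 1262)]
bit_case [(0.86, [161.8, 211.5], 873)]
bin [(0.69, [309.3, 144.7], 3030), (0.39, [221.1, 243.2], 1376)]
chassis [(0.65, [254.8, 183.8], 12951)]
junction_box []
```

```bash
python3 - <<'E'
import cv2
a=cv2.imread("pics/top0.png")[80:300,130:450];cv2.imwrite("pics/top0c.png",cv2.resize(a,None,fx=2.5,fy=2.5,interpolation=cv2.INTER_CUBIC))
E
```

```text
(no output)
```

View pics/side0.png

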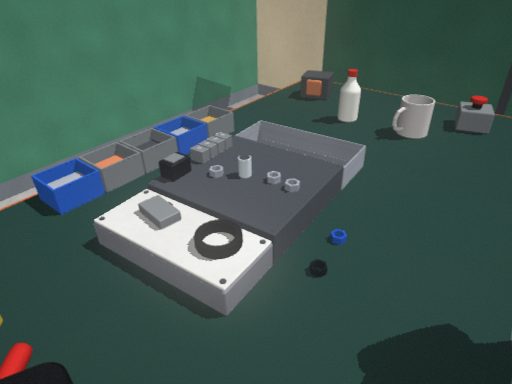

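View pics/top0.png

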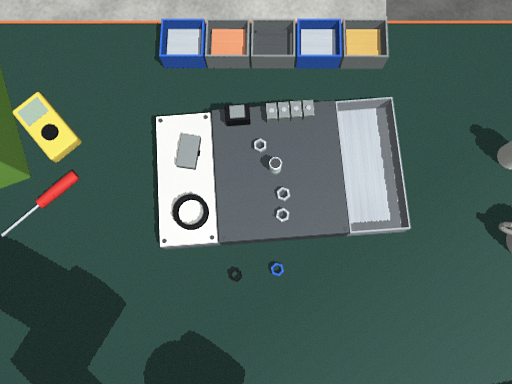

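```bash
cat > h.py <<'E'
import numpy as np,cv2
from scipy.spatial.transform import Rotation as R
def ray(c,uv,z):
    K=np.array(c["K"]);u,v=uv
    d=np.array([(u-K[0,2])/K[0,0],-(v-K[1,2])/K[1,1],-1.])
    d=R.from_rotvec(c["orientation"]).apply(d);p=np.array(c["position"])
    return p+d*(z-p[2])/d[2]
def proj(c,p):
    K=np.array(c["K"]);q=R.from_rotvec(c["orientation"]).inv().apply(np.array(p)-c["position"])
    q=q*[1,-1,-1];return (K@q)[:2]/q[2]
E
python3 - <<'E'
from plant import robot, optics, ticket
from h import *
for n in ["top","side"]:
    c=optics.read_camera(n)
    for o,z in [("nut0",.066),("capacitor",.079),("tape_roll",.061),("bit_case",.061)]:
        for d in optics.cut_out(n,o):
            r,cc=np.nonzero(d["region"]); 
            print(n,o,round(d["confidence"],2),np.round(d["point"],1),"cen",cc.mean().round(1),r.mean().round(1),len(r),[cc.min(),cc.max(),r.min(),r.max()],ray(c,(cc.mean(),r.mean()),z).round(4))
    if n=="top":
        hsv=cv2.cvtColor(c["color"],cv2.COLOR_RGB2HSV)
        for uv,w in [((260,145),10),((275,165),11),((284,193),10),((282,214),10)]:
            p=c["color"][uv[1]-w:uv[1]+w,uv[0]-w:uv[0]+w].astype(int).sum(2)
            m=p>330; r,cc=np.nonzero(m); 
            u=uv[0]-w+(cc.min()+cc.max())/2;v=uv[1]-w+(r.min()+r.max())/2
            print(uv,m.sum(),u,v,cc.max()-cc.min()+1,r.max()-r.min()+1,ray(c,(u,v),.073).round(4))
        # chassis far-right corner etc
        for uv in [(349,234),(337,101),(219,242),(212,112)]: print(uv,ray(c,uv,.06).round(4))
    cv2.imwrite(f"pics/{n}z.png",cv2.resize(c["color"][90:250,150:420,::-1],None,fx=2.9,fy=2.9,interpolation=cv2.INTER_CUBIC))
E
```

```text
top nut0 0.65 [287.7 213.9] cen 286.5 212.0 4 [np.int64(286), np.int64(287), np.int64(211), np.int64(213)] [ 0.4977 -0.0286  0.066 ]
top nut0 0.61 [277.1 270. ] cen 277.4 269.6 57 [np.int64(271), np.int64(282), np.int64(264), np.int64(274)] [ 0.3843 -0.0116  0.066 ]
top nut0 0.45 [234.6 274.1] cen 234.6 274.3 89 [np.int64(229), np.int64(241), np.int64(269), np.int64(280)] [0.3738 0.0713 0.066 ]
top nut0 0.42 [282.  199.1] cen 282.9 193.8 92 [np.int64(277), np.int64(289), np.int64(187), np.int64(200)] [ 0.5345 -0.0213  0.066 ]
top capacitor 0.62 [274.5 163.9] cen 274.8 164.5 161 [np.int64(269), np.int64(280), np.int64(157), np.int64(172)] [ 0.5915 -0.0042  0.079 ]
top tape_roll 0.65 [188.2 200.4] cen 190.3 211.2 587 [np.int64(172), np.int64(208), np.int64(194), np.int64(229)] [0.4975 0.1643 0.061 ]
top bit_case 0.88 [188.7 151.5] cen 187.9 151.3 749 [np.int64(175), np.int64(200), np.int64(133), np.int64(169)] [0.6229 0.1749 0.061 ]
(260, 145) 114 260.0 145.5 13 16 [0.6328 0.0261 0.073 ]
(275, 165) 134 275.5 165.0 14 19 [ 0.5922 -0.0058  0.073 ]
(284, 193) 116 283.5 194.0 14 15 [ 0.532
[... 607 characters left out ...]
53  0.066 ]
side nut0 0.48 [273.8 177.2] cen 273.3 176.9 120 [np.int64(268), np.int64(279), np.int64(172), np.int64(182)] [ 0.5341 -0.025   0.066 ]
side capacitor 0.6 [242.1 165.8] cen 244.0 165.6 288 [np.int64(238), np.int64(250), np.int64(154), np.int64(177)] [ 0.5902 -0.0073  0.079 ]
side tape_roll 0.96 [218.8 245.9] cen 217.8 238.6 1380 [np.int64(193), np.int64(242), np.int64(218), np.int64(258)] [0.4958 0.1622 0.061 ]
side bit_case 0.68 [160.9 212.4] cen 158.9 211.2 915 [np.int64(138), np.int64(180), np.int64(195), np.int64(228)] [0.622 0.172 0.061]
side bit_case 0.3 [311.  146.7] cen 309.2 145.3 3058 [np.int64(237), np.int64(365), np.int64(120), np.int64(189)] [ 0.559  -0.1865  0.061 ]
```

View pics/topz.png

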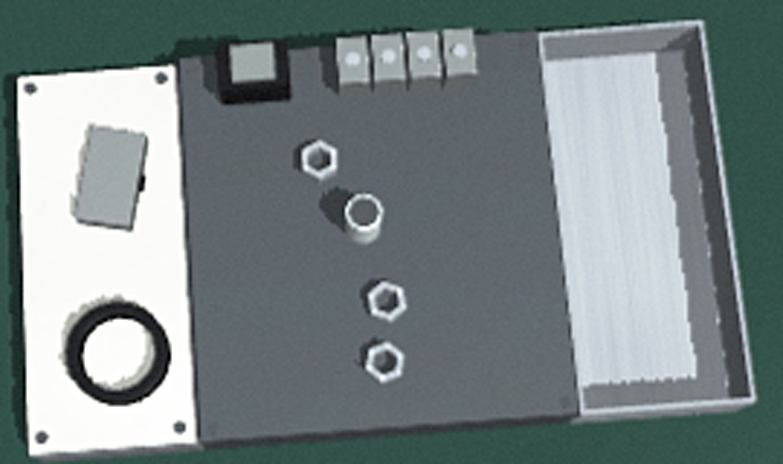

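The top view shows nuts at about (260,145), (283,194) and (281,214). The capacitor is at (275,164) and the bin is to the right, on chassis own -y. The black and blue look-alikes lie on the bench. My estimates: chassis yaw is about 0.077 and its centre about (0.585, -0.013). The nuts sit at own x of about 51, -52 and -93 mm.

First I'll shut the fingers and turn the tool so that its x axis lies along chassis y.

Call:
send_rows(
  targets=[
    [-1,[0,0,0],0.14],
    [-1,[0,0,0],0.14],
    [-1,[0,0,0],0.14],
    [-1,[0,0,0],0.14],
    [-1,[0,0,0],0.14],
    [-1,[0,0,0],0.14],
    [-1,[0,0,0],0.14],
    [-1,[0,0,0],0.09],
    [-1,[0,0,0],0],
  ],
  newtons=20,
)

```text
t: 2.2
tool_pos: [0.2473, 0.5467, 0.2186]
orientation: [-2.137, -2.303, -0.0]
force: [-0.5, 0.2, -0.3]
opening: 0.0255
```

Call:
send_rows(
  targets=[
    [-1,[-15,10,0],0],
    [-1,[-30,20,0],0],
    [-1,[-30,20,0],0],
    [-1,[-30,20,0],0],
    [-1,[-30,20,0],0],
    [-1,[-30,20,0],0],
    [-1,[-30,20,0],0],
    [-1,[-30,20,0],0],
    [-1,[-30,20,0],0],
    [-1,[-30,20,0],0],
    [-1,[-30,20,0],0],
    [-1,[-30,20,0],0],
  ],
)

```text
t: 3.4
tool_pos: [0.5036, 0.2179, 0.2188]
orientation: [2.132, 2.306, 0.0]
force: [-0.4, 0.8, 0.0]
opening: 0.0001
```

```bash
python3 - <<'E'
from plant import robot, optics, ticket
from h import *
s=robot.read_state();print(s["tool_pos"],s["q"])
c=optics.read_camera("wrist");cv2.imwrite("pics/w1.png",c["color"][:,:,::-1])
Rt=R.from_rotvec(s["orientation"])
print(c["position"],c["orientation"])
for n,p in [("A",(.6328,.0261,.073)),("cap",(.591,-.0055,.098)),("B",(.5327,-.0222,.073)),("C",(.4914,-.0176,.073)),("cen",(.5845,-.0132,.06))]:
    print(n,Rt.inv().apply(np.array(p)-s["tool_pos"]).round(4)*1000,proj(c,p).round(0))
E
```

```text
[0.50357909 0.2178598  0.2187851 ] [ 3.15047013e-01 -8.53992566e-03  1.63254468e+00 -2.71869654e-04
  1.51729261e+00  2.36685592e-01]
[0.49710688 0.29761073 0.38436834] [-0.29273341 -0.01174339  0.07801627]
A [-201.3  113.8  145.9] [339. 319.]
cap [-229.5   69.6  120.9] [308. 351.]
B [-241.6   10.2  145.8] [261. 343.]
C [-233.8  -30.6  145.8] [231. 338.]
cen [-236.7   62.5  158.9] [298. 332.]
```

View pics/w1.png

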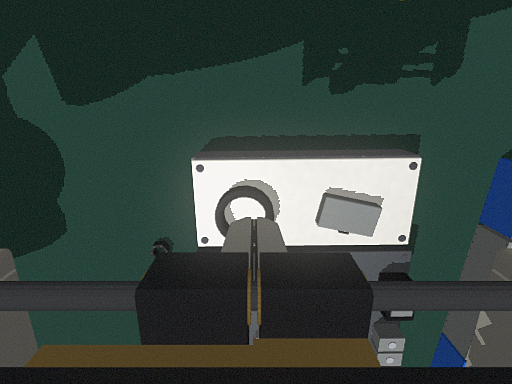

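Call:
send_rows(
  targets=[
    [-1,[-26,19,0],0],
    [-1,[-26,19,0],0],
    [-1,[-26,19,0],0],
    [-1,[-26,19,0],0],
    [-1,[-26,19,0],0],
    [-1,[-26,19,0],0],
    [-1,[0,0,30],0],
    [-1,[0,0,30],0],
    [-1,[0,0,30],0],
    [-1,[0,0,30],0],
    [-1,[0,0,0],0],
  ],
)

```text
t: 4.55
tool_pos: [0.6243, 0.0723, 0.0932]
orientation: [-2.129, -2.301, 0.01]
force: [-1.7, -0.1, -0.5]
opening: 0.0007
```

```bash
cat > st.py <<'E'
from plant import robot, optics, ticket
from h import *
import sys
s=robot.read_state();print(s["tool_pos"],s["force"])
Rt=R.from_rotvec(s["orientation"])
for n,p in [("A",(.6328,.0261,.066)),("cap",(.591,-.0055,.098)),("B",(.5327,-.0222,.066)),("C",(.4914,-.0176,.066)),("cen",(.5845,-.0132,.06))]:
    print(n,Rt.inv().apply(np.array(p)-s["tool_pos"]).round(4)*1000)
for n in ["top","side"]:
    c=optics.read_camera(n)
    cv2.imwrite(f"pics/{n}{sys.argv[1]}.png",cv2.resize(c["color"][90:260,140:420,::-1],None,fx=2.8,fy=2.8,interpolation=cv2.INTER_CUBIC))
E
python3 st.py a
```

```text
[0.62425146 0.07232268 0.09317707] [-1.72876355 -0.08542807 -0.51010749]
A [-46.8   5.2  27.1]
cap [-75.  -39.2  -4.5]
B [-87.1 -98.4  28.1]
C [ -79.4 -139.2   28.4]
cen [-82.2 -46.   33.6]
```

View pics/sidea.png

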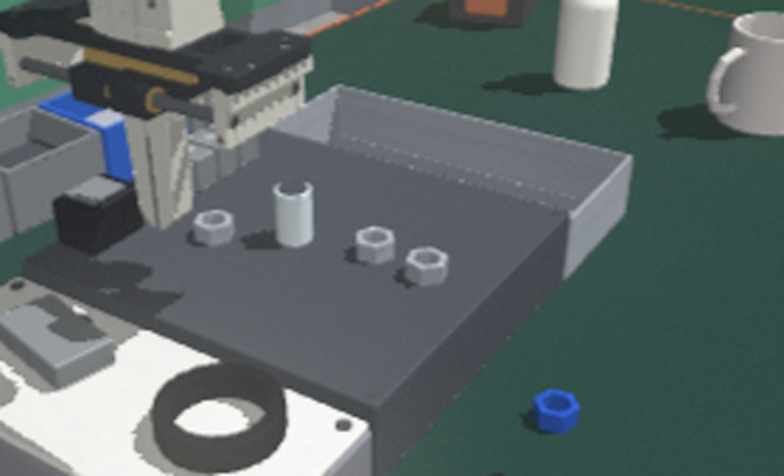

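View pics/topa.png

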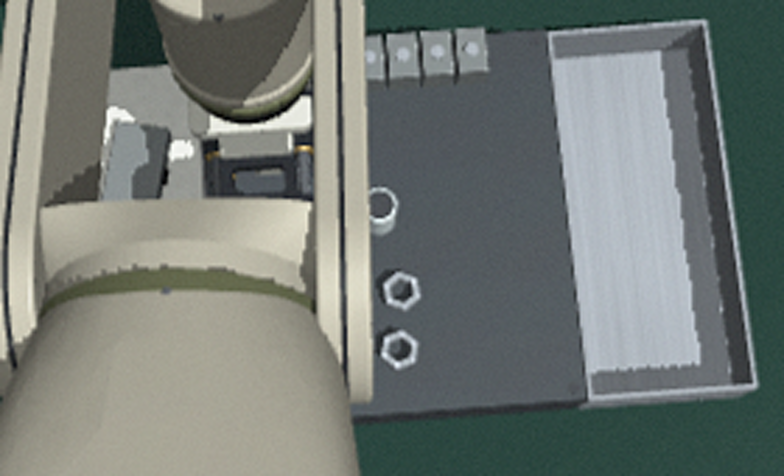

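Call:
send_rows(
  targets=[
    [-1,[0,5,10],0],
    [-1,[0,0,10],0],
    [-1,[0,0,6],0],
    [-1,[0,0,0],0],
    [-1,[0,0,0],0],
  ],
)

```text
t: 5.15
tool_pos: [0.6331, 0.0737, 0.0725]
orientation: [-2.135, -2.304, 0.001]
force: [-0.7, 0.4, -0.1]
opening: 0.0004
```

```bash
python3 st.py b
```

```text
[0.63312832 0.07366362 0.07250951] [-0.69509437  0.41750904 -0.05921431]
A [-47.4  -3.9   6.5]
cap [-75.7 -48.  -25.5]
B [ -87.9 -107.4    6.6]
C [ -80.2 -148.3    6.6]
cen [-82.9 -55.1  12.5]
```

View pics/sideb.png

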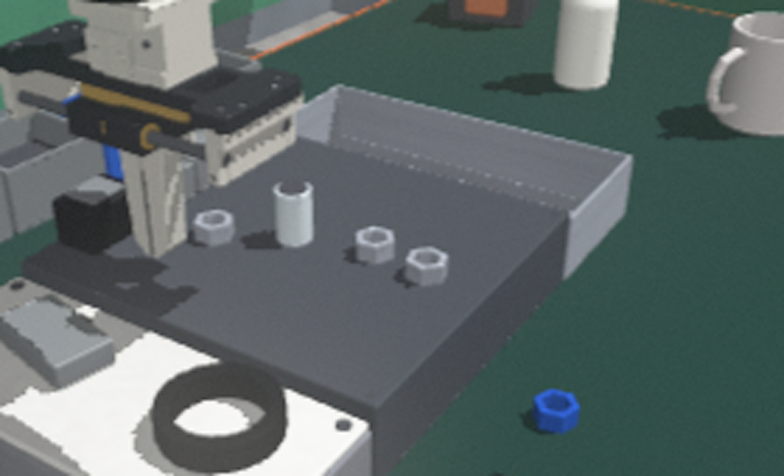

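Call:
send_rows(
  targets=[
    [-1,[0,-3,6],0],
    [-1,[0,0,0],0],
    [-1,[0,0,0],0],
  ],
)

```text
t: 5.55
tool_pos: [0.6299, 0.0734, 0.0663]
orientation: [-2.135, -2.304, 0.001]
force: [1.6, 0.1, 0.0]
opening: -0.0
```

Call:
send_rows(
  targets=[
    [-1,[-12,0,0],0],
    [-1,[-12,0,0],0],
    [-1,[-12,0,0],0],
    [-1,[-12,0,0],0],
    [-1,[-12,0,0],0],
    [-1,[-12,0,0],0],
    [-1,[-12,0,0],0],
    [-1,[-12,0,0],0],
    [-1,[0,0,0],0],
  ],
)

```text
t: 6.45
tool_pos: [0.6377, -0.0242, 0.0666]
orientation: [2.137, 2.302, -0.001]
force: [-0.6, 0.1, 0.2]
opening: 0.0002
```

```bash
python3 st.py c
```

```text
[ 0.63770086 -0.02424613  0.06662005] [-0.61917784  0.14446668  0.18273306]
A [50.6 -1.1  0.6]
cap [ 22.1 -45.2 -31.4]
B [   9.8 -104.6    0.6]
C [  17.5 -145.4    0.6]
cen [ 15.  -52.2   6.6]
```

View pics/sidec.png

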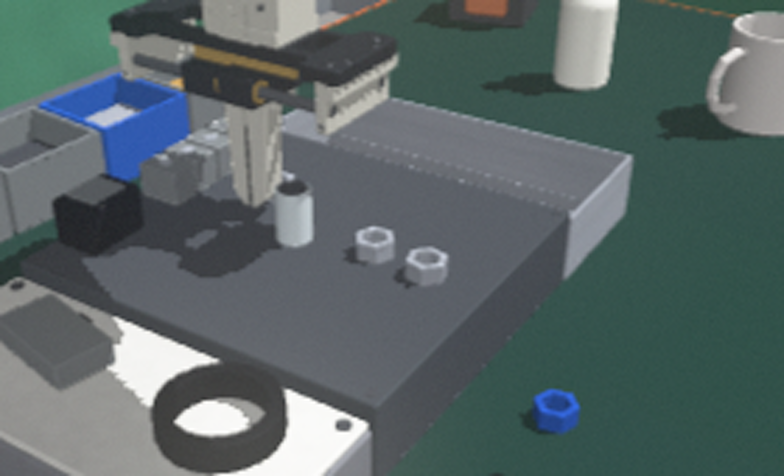

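View pics/topc.png

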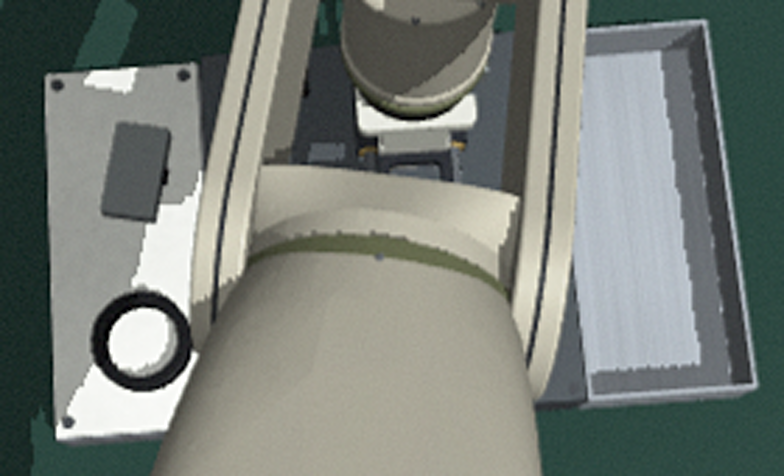

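The capacitor hasn't moved and the nut is riding ahead of the fingers. I'll carry on over the edge.

Call:
send_rows(
  targets=[
    [-1,[-12,0,0],0],
    [-1,[-12,0,0],0],
    [-1,[-12,0,0],0],
    [-1,[-12,0,0],0],
    [-1,[-12,0,0],0],
    [-1,[-12,0,0],0],
    [-1,[-12,0,0],0],
    [-1,[-12,0,0],0],
    [-1,[-14,0,0],0],
    [-1,[-14,0,0],0],
    [-1,[-10,0,0],0],
    [-1,[0,0,0],0],
  ],
)

```text
t: 7.75
tool_pos: [0.6478, -0.1577, 0.0667]
orientation: [2.137, 2.302, -0.0]
force: [0.4, 0.2, 0.4]
opening: 0.0004
```

```bash
python3 st.py d
```

```text
[ 0.6478035  -0.15770827  0.06666405] [0.39042441 0.24640392 0.39029282]
A [184.4  -1.3   0.6]
cap [156.  -45.3 -31.4]
B [ 143.7 -104.7    0.6]
C [ 151.3 -145.6    0.6]
cen [148.8 -52.4   6.6]
```

View pics/sided.png

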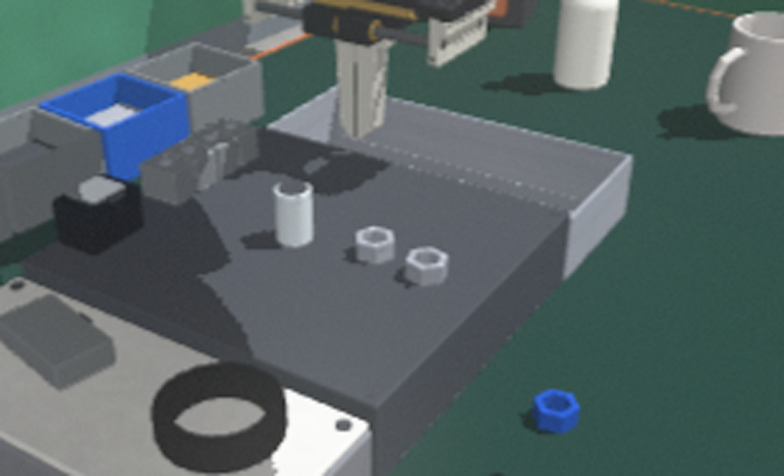

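View pics/topd.png

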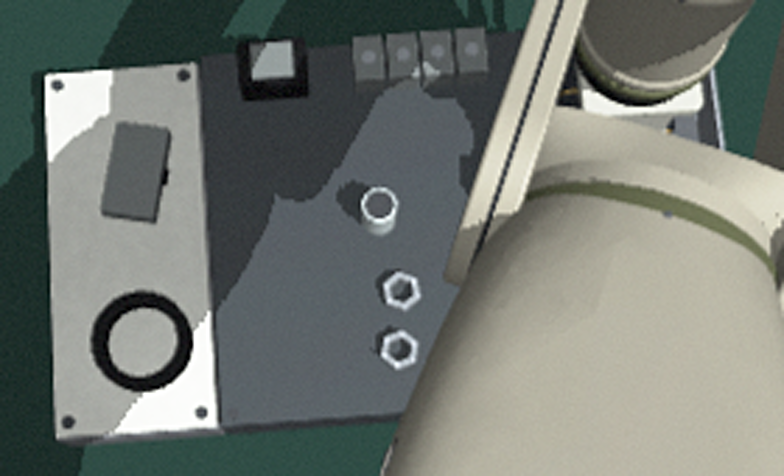

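Nut A has gone over the edge. Next I'll lift, come back behind nut B and descend.

Call:
send_rows(
  targets=[
    [-1,[0,0,-25],0],
    [-1,[0,0,-25],0],
    [-1,[0,0,-20],0],
    [-1,[20,-10,0],0],
    [-1,[30,-15,0],0],
    [-1,[30,-20,0],0],
    [-1,[30,-20,0],0],
    [-1,[30,-20,0],0],
    [-1,[30,-15,0],0],
    [-1,[16,-5,0],0],
    [-1,[0,0,0],0],
    [-1,[0,0,0],0],
  ],
)

```text
t: 9.05
tool_pos: [0.5295, 0.0216, 0.1369]
orientation: [2.133, 2.305, 0.0]
force: [0.4, -0.7, -0.1]
opening: 0.0004
```

```bash
python3 st.py e
```

```text
[0.52952471 0.02158729 0.13693855] [ 0.42736718 -0.7013616  -0.13407332]
A [ -3.4 103.3  71. ]
cap [-31.7  59.2  39. ]
B [-43.9  -0.3  71. ]
C [-36.1 -41.1  70.9]
cen [-38.9  52.1  77. ]
```

View pics/sidee.png

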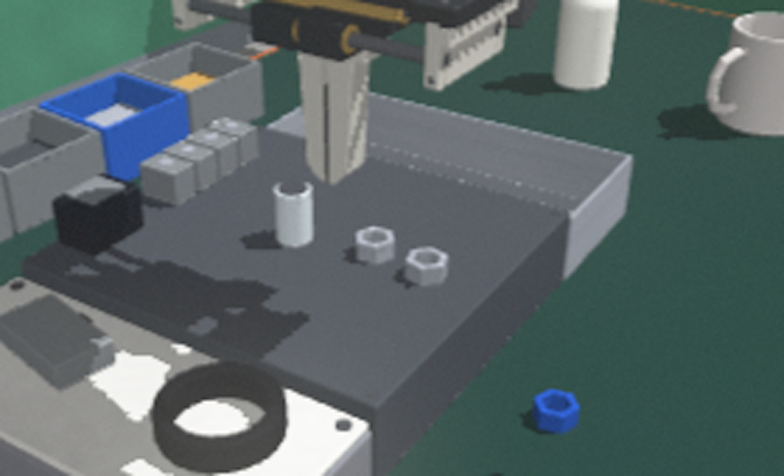

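View pics/tope.png

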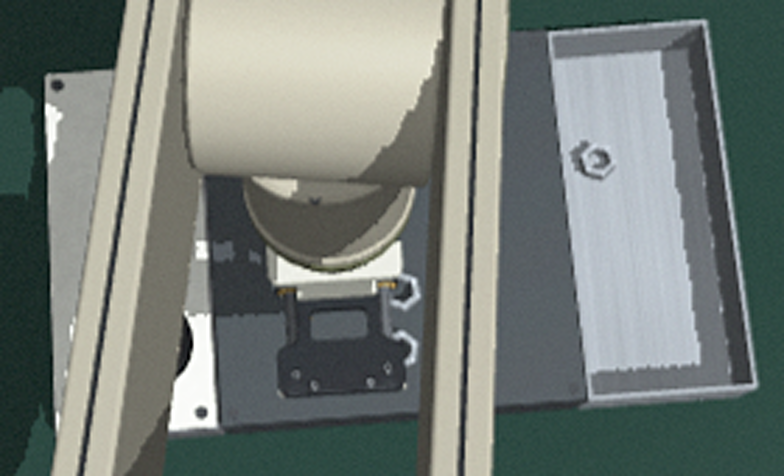

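Nut A lies in the bin at about (595,158) in the zoomed top view. Descending behind nut B.

Call:
send_rows(
  targets=[
    [-1,[0,0,20],0],
    [-1,[0,0,20],0],
    [-1,[0,0,20],0],
    [-1,[0,0,10],0],
    [-1,[0,0,0],0],
    [-1,[0,0,0],0],
  ],
)

```text
t: 9.75
tool_pos: [0.5295, 0.0211, 0.0671]
orientation: [2.136, 2.303, 0.0]
force: [0.1, -0.1, 0.2]
opening: 0.0003
```

Call:
send_rows(
  targets=[
    [-1,[-10,0,0],0],
    [-1,[-10,0,0],0],
    [-1,[-12,0,0],0],
    [-1,[-12,0,0],0],
    [-1,[-12,0,0],0],
    [-1,[-12,0,0],0],
    [-1,[-12,0,0],0],
    [-1,[0,0,0],0],
  ],
)

```text
t: 10.55
tool_pos: [0.5351, -0.06, 0.0667]
orientation: [2.137, 2.302, -0.0]
force: [0.2, -0.4, 0.3]
opening: 0.0005
```

```bash
python3 st.py f
```

```text
[ 0.5351318  -0.05996023  0.06665343] [ 0.23129732 -0.38202369  0.2687755 ]
A [ 78.6 103.8   0.6]
cap [ 50.1  59.8 -31.4]
B [37.8  0.4  0.6]
C [ 45.5 -40.5   0.6]
cen [43.  52.7  6.6]
```

View pics/sidef.png

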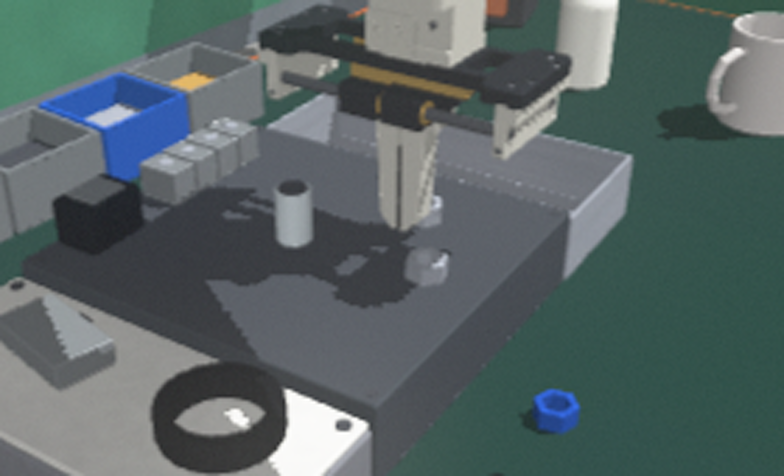

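Nut B is ahead of the fingers at about (430,210) and C is untouched. Continuing.

Call:
send_rows(
  targets=[
    [-1,[-12,0,0],0],
    [-1,[-12,0,0],0],
    [-1,[-12,0,0],0],
    [-1,[-12,0,0],0],
    [-1,[-12,0,0],0],
    [-1,[-12,0,0],0],
    [-1,[-14,0,0],0],
    [-1,[-14,0,0],0],
    [-1,[-6,0,0],0],
    [-1,[0,0,0],0],
  ],
)

```text
t: 11.65
tool_pos: [0.5431, -0.165, 0.0666]
orientation: [2.137, 2.303, -0.0]
force: [-0.1, -0.3, 0.2]
opening: 0.0006
```

Call:
send_rows(
  targets=[
    [-1,[0,0,-25],0],
    [-1,[0,0,-25],0],
    [-1,[0,0,-20],0],
    [-1,[20,-5,0],0],
    [-1,[30,-6,0],0],
    [-1,[30,-6,0],0],
    [-1,[30,-6,0],0],
    [-1,[30,-6,0],0],
    [-1,[30,-6,0],0],
    [-1,[22,-6,0],0],
    [-1,[0,0,0],0],
    [-1,[0,0,0],0],
  ],
)

```text
t: 12.85
tool_pos: [0.4876, 0.0248, 0.1368]
orientation: [2.133, 2.306, 0.0]
force: [-0.5, 0.0, -0.6]
opening: 0.0003
```

```bash
python3 st.py g
```

```text
[0.48759857 0.02484006 0.13675197] [-0.52722571  0.01024002 -0.58962433]
A [-10.  144.8  70.8]
cap [-38.3 100.7  38.8]
B [-50.4  41.3  70.8]
C [-42.6   0.5  70.8]
cen [-45.4  93.6  76.8]
```

View pics/sideg.png

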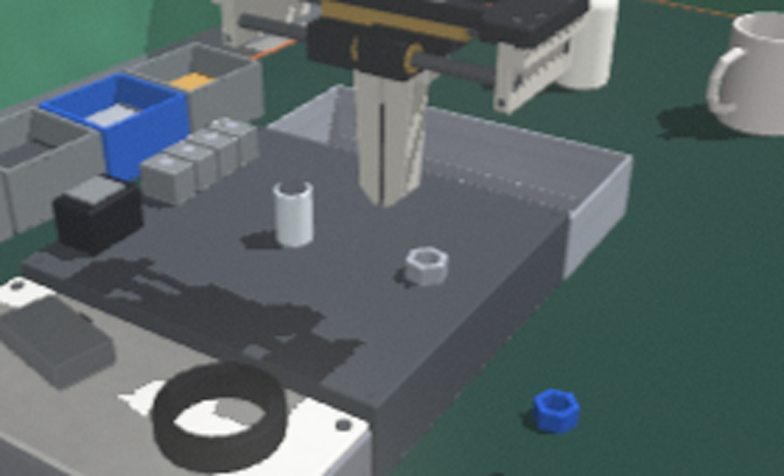

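View pics/topg.png

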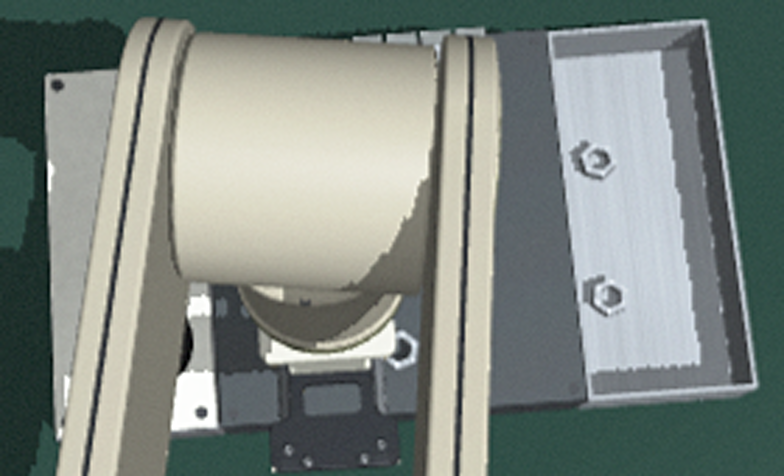

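Nut B is also in the bin, at about (605,295). Now nut C, from (405,347) in the zoomed top view.

Call:
send_rows(
  targets=[
    [-1,[0,0,20],0],
    [-1,[0,0,20],0],
    [-1,[0,0,20],0],
    [-1,[0,0,10],0],
    [-1,[0,0,0],0],
    [-1,[0,0,0],0],
  ],
)

```text
t: 13.55
tool_pos: [0.488, 0.024, 0.0672]
orientation: [2.136, 2.303, 0.0]
force: [0.1, 0.6, 0.2]
opening: 0.0004
```

Call:
send_rows(
  targets=[
    [-1,[-10,0,0],0],
    [-1,[-10,0,0],0],
    [-1,[-12,0,0],0],
    [-1,[-12,0,0],0],
    [-1,[-12,0,0],0],
    [-1,[-12,0,0],0],
    [-1,[-12,0,0],0],
    [-1,[0,0,0],0],
  ],
)

```text
t: 14.35
tool_pos: [0.4938, -0.057, 0.0667]
orientation: [2.137, 2.302, -0.0]
force: [-0.4, -0.4, 0.1]
opening: 0.0002
```

```bash
python3 st.py i
```

```text
[ 0.49379761 -0.057024    0.0666538 ] [-0.38042142 -0.41903135  0.10122636]
A [ 72.6 144.8   0.6]
cap [ 44.1 100.8 -31.4]
B [31.8 41.4  0.6]
C [39.5  0.5  0.6]
cen [37.  93.7  6.6]
```

View pics/sidei.png

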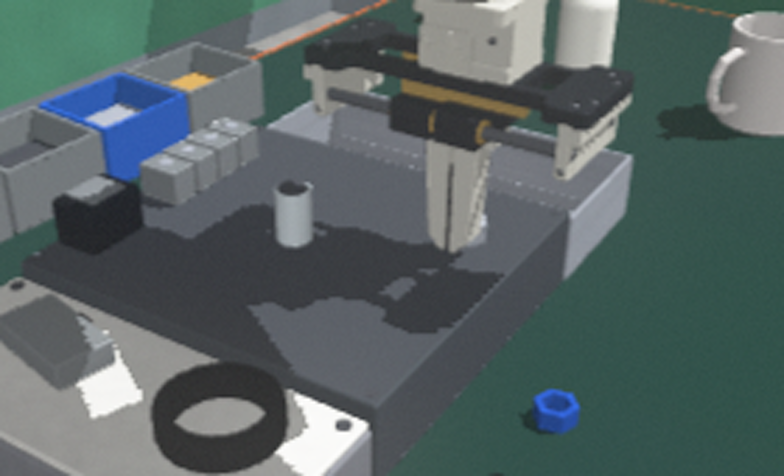

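Nut C is ahead of the fingers at about (478,230). I'll push it over the edge, lift, and move away so the cameras can see.

Call:
send_rows(
  targets=[
    [-1,[-12,0,0],0],
    [-1,[-12,0,0],0],
    [-1,[-12,0,0],0],
    [-1,[-12,0,0],0],
    [-1,[-12,0,0],0],
    [-1,[-12,0,0],0],
    [-1,[-14,0,0],0],
    [-1,[-14,0,0],0],
    [-1,[-10,0,0],0],
    [-1,[0,0,0],0],
  ],
)

```text
t: 15.45
tool_pos: [0.5022, -0.1665, 0.0667]
orientation: [2.137, 2.302, -0.0]
force: [0.7, 1.5, -0.5]
opening: 0.0006
```

Call:
send_rows(
  targets=[
    [-1,[0,0,-25],0],
    [-1,[0,0,-30],0],
    [-1,[0,0,-30],0],
    [-1,[0,0,-30],0],
    [-1,[-25,0,0],0],
    [-1,[-30,0,0],0],
    [-1,[-30,0,0],0],
    [-1,[-30,0,0],0],
    [-1,[-30,0,0],0],
    [-1,[-30,0,0],0],
    [-1,[-20,0,0],0],
    [-1,[0,0,0],0],
  ],
)

```text
t: 16.65
tool_pos: [0.5165, -0.3614, 0.1812]
orientation: [-2.138, -2.302, 0.001]
force: [-0.1, 0.7, -0.0]
opening: 0.0007
```

```bash
python3 st.py j; python3 - <<'E'
from plant import robot, optics, ticket
from h import *
for n in ["top","side"]:
    c=optics.read_camera(n)
    for o,z in [("nut0",.02),("capacitor",.079),("tape_roll",.061),("bit_case",.061)]:
        for d in optics.cut_out(n,o):
            r,cc=np.nonzero(d["region"]); 
            print(n,o,round(d["confidence"],2),"cen",cc.mean().round(1),r.mean().round(1),len(r),ray(c,(cc.mean(),r.mean()),z).round(4))
E
```

```text
[ 0.51646311 -0.36139246  0.1811615 ] [-0.09551756  0.69107777 -0.02991649]
A [377.9 144.7 115.1]
cap [349.4 100.7  83.1]
B [337.1  41.3 115.1]
C [344.7   0.4 115.1]
cen [342.2  93.6 121.1]
top nut0 0.57 cen 276.0 266.4 28 [ 0.3927 -0.0096  0.02  ]
top nut0 0.54 cen 358.8 192.0 20 [ 0.5499 -0.1815  0.02  ]
top nut0 0.53 cen 235.1 273.4 74 [0.377  0.0737 0.02  ]
top nut0 0.52 cen 352.6 146.8 113 [ 0.6487 -0.1708  0.02  ]
top nut0 0.48 cen 358.4 212.3 91 [ 0.5068 -0.1796  0.02  ]
top capacitor 0.66 cen 275.0 164.4 151 [ 0.5916 -0.0048  0.079 ]
top capacitor 0.37 cen 188.3 150.7 700 [0.6185 0.1709 0.079 ]
top tape_roll 0.78 cen 190.0 210.9 584 [0.4982 0.1649 0.061 ]
top bit_case 0.79 cen 188.3 151.1 680 [0.6233 0.1742 0.061 ]
side nut0 0.69 cen 337.9 236.2 225 [0.3801 0.0011 0.02  ]
side nut0 0.48 cen 317.4 267.8 260 [0.3676 0.0851 0.02  ]
side capacitor 0.64 cen 243.6 166.1 334 [ 0.5892 -0.0053  0.079 ]
side tape_roll 0.84 cen 217.5 238.6 1406 [0.4962 0.1625 0.061 ]
side bit_case 0.91 cen 159.3 211.1 859 [0.6217 0.1715 0.061 ]
```

View pics/sidej.png

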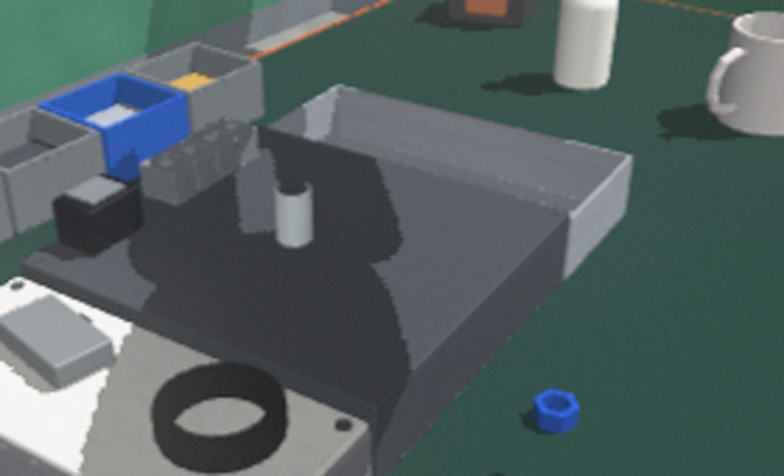

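View pics/topj.png

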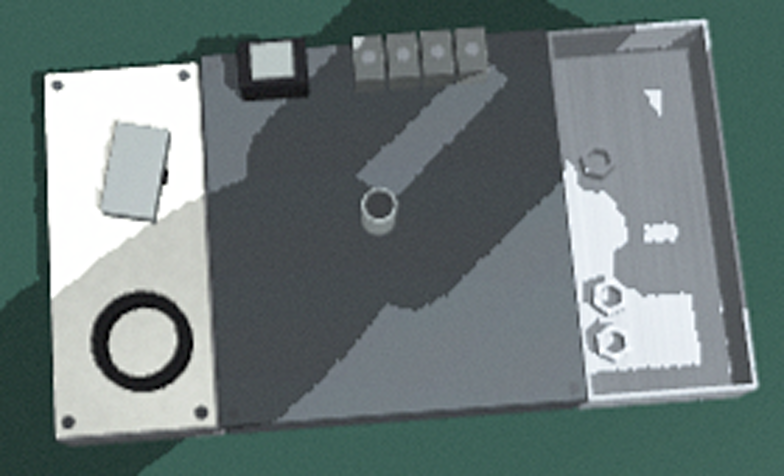

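All three nuts lie on the bin floor, at about (597,163), (607,295) and (609,342) in the zoomed view. The capacitor, tape roll and bit case are unmoved and the arm is clear, so I'm handing in.

```bash
python3 -c "
from plant import ticket; print(ticket.close_job())"
```

```text
the job is handed in; nothing more can be done
None
```

All three nuts are in the bin. I swept each one separately along the chassis's own -y with the fingers shut, keeping the fingertips about 6.5 mm above the top. I handed the job in at about 17 s.

**Nuts:** The last top view shows all three on the bin floor and none left on the chassis. The side view shows nothing above the bin rim, though that camera can't see the bin floor.

**Things to leave:** Compared with the first pictures, the capacitor, tape roll and bit case are where they were, to within about 2 mm, which is as close as I could measure. The capacitor is still upright. The black and blue look-alikes were not touched.

**Arm:** It ended about 0.18 m up, beyond the bin and clear of everything. Force readings after each move stayed under 2 N.

**Disagreements:** The detector was patchy on the nuts: it missed some, cut others to a few pixels and also reported the look-alikes. I took the starting positions from brightness in the top picture instead, and they fit the given layout. The capacitor came out at own x of about 7 mm where at most 6 mm was stated, which I put down to calibration error.

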